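Reload the screw feeder's spring magazine with two cassettes

TASK

Load the two long screw cassettes, the one lying on the bench and the one standing on edge in the wooden rack, into the spring magazine. They go in lying flat, one at a time: press each down against the spring until both sprung lips have snapped back over it, before adding the next. Leave the short cassette in the rack and do not knock the other things on the bench about, and let go of everything at the end.

Things in the scene. Friction and masses are not known exactly. Their poses are not given: they have to be found in the camera images.
- magazine: aluminium magazine on a steel plate 200 x 100 x 10 mm, bolted down; origin at the plate's underside, x along the chute, z up. Chute open on top, 114 (x) x 54 mm (y) inside. The 4 mm side walls reach 86 mm up; only the 4 corner guides go higher, to 109 mm, with flared tips to 121 mm; between them the long sides are open over 74 mm, the ends over 30 mm. Outside 148 x 72 mm with brackets
- mouth (a point): point on the chute's axis level with the lips' undersides, 85 mm above the bench, axes as the magazine. The top loaded cassette rests with its upper face here, pushed up by the spring; the next lies 26 mm lower. A cassette laid in the mouth first rests flat on the lips' slopes, its underside about 11 mm above this point, and stays there until pressed
- lip_near (a joint): sprung steel lip, 28 mm wide, at the -x end of the chute, hinged 16 mm above the mouth point, sloping down and inward about 8 mm into the chute; 0 rad sprung in, grows as it is pushed outward (to 1.0). A cassette pressed down swings it out; it snaps back when the upper face is about 5 mm below the mouth point. It cannot swing up, so it holds the cassette down
- lip_far (a joint): the same lip at the +x end of the chute
- follower (a joint): black spring plate inside the chute that carries the cassettes: 0 m when up (2 mm below the mouth point), grows as it goes down, bottoms at 0.062; about 0.024 with one cassette loaded, 0.050 with two. Spring 3.6 N at the top, 7.3 N at the bottom; pressing a cassette past the lips takes 10 to 20 N in all: press with shut fingers on the middle of its upper face
- flat_cassette_mid (a point): long cassette that starts lying flat on the bench: grey plastic case with black inlays, 110 x 50 x 26 mm, about 0.12 kg; the point is its centre; x along its 110 mm, y along its 50 mm, z along its 26 mm (upright at first). Either face may be up in the magazine, either end first
- edge_cassette_mid (a point): long cassette that starts standing on its long edge in one of the rack's two slots: grey plastic case with black inlays, 110 x 50 x 26 mm, about 0.12 kg; the point is its centre; x along its 110 mm, y along its 26 mm (level at first), z along its 50 mm (upright at first). It must be laid flat before loading (y upright, either way); standing on edge on the bench it tips over flat when pushed sideways near its top
- rack: fixed light wooden rack, base 130 x 160 x 6 mm, origin at the centre of its underside, z up; two slots along its x at y = -40 and +40 mm, each 29 mm wide, their walls 10 mm thick and reaching 25 mm above the bench. A cassette stands on the slot's floor 6 mm above the bench, top at 56 mm. Once the flat cassette is gone the bench between rack and magazine is free
- short_cassette_mid (a point): short cassette, same look but 70 x 50 x 26 mm, standing on edge in the rack's other slot; the point is its centre; stays there
- tape_roll: roll of tape lying flat, 96 mm across, 48 mm high; origin at its underside; not to be disturbed
- driver_grip (a point): screwdriver lying on the bench, the point is on its handle; not to be disturbed
- spray: white bottle standing, 60 mm across, 190 mm high; origin at its underside; not to be disturbed
- sealant: white sealant cartridge standing with the nozzle up, 50 mm across, 235 mm high; origin at its underside; not to be disturbed
Things that resemble listed ones, but are neither listed nor needed, are in the scene too. Leave any blue look-alike of the part that bears edge_cassette_mid alone.

How it is judged (in metres and radians):
On the way:
1. one long cassette is in the magazine, both lips snapped back over it, while the other is not yet in the chute (value of joint each of lip_near, lip_far below 0.15 rad and (((z of flat_cassette_mid in the frame of magazine between 0.03 and 0.076 m and horizontal distance between flat_cassette_mid and mouth below 0.008 m and angle between the z axis of flat_cassette_mid and the z axis of mouth, either way round below 0.08 rad) and horizontal distance between edge_cassette_mid and mouth above 0.08 m) or ((z of edge_cassette_mid in the frame of magazine between 0.03 and 0.076 m and horizontal distance between edge_cassette_mid and mouth below 0.008 m and angle between the y axis of edge_cassette_mid and the z axis of mouth, either way round below 0.08 rad) and horizontal distance between flat_cassette_mid and mouth above 0.08 m))), for 0.2 s.
At the end, for the whole second after the job is handed in: Both long cassettes lie flat (within 0.08 rad) one on the other inside the chute, centred within 8 mm, below the lips (centres 30 to 76 mm above the magazine's underside), both lips sprung back to under 0.15 rad, the spring plate more than 44 mm down and at rest (z of flat_cassette_mid in the frame of magazine between 0.03 and 0.076 m and horizontal distance between each of flat_cassette_mid, edge_cassette_mid and mouth below 0.008 m and angle between the z axis of flat_cassette_mid and the z axis of mouth, either way round below 0.08 rad and z of edge_cassette_mid in the frame of magazine between 0.03 and 0.076 m and angle between the y axis of edge_cassette_mid and the z axis of mouth, either way round below 0.08 rad and value of joint each of lip_near, lip_far below 0.15 rad and value of joint follower above 0.044 m and velocity of joint follower between -0.01 and 0.01 m/s); the robot touches nothing.
It fails at once if the short cassette is moved more than 30 mm (distance of short_cassette_mid from where it was at the start of the episode above 0.03 m).
It fails at once if the tape roll is moved more than 40 mm (distance of tape_roll from where it was at the start of the episode above 0.04 m).
It fails at once if the screwdriver is moved more than 40 mm (distance of driver_grip from where it was at the start of the episode above 0.04 m).
It fails at once if the spray bottle is moved more than 40 mm (distance of spray from where it was at the start of the episode above 0.04 m).
It fails at once if the sealant cartridge is moved more than 40 mm (distance of sealant from where it was at the start of the episode above 0.04 m).
It also fails if it takes over 72 s, if anything falls off the work surface, if the arm or the gripper's body presses on something with over 40 N, if the wrist force passes 120 N, or if a joint passes its speed limit or range.

ROBOT

A 6-joint arm with a two-finger parallel gripper is mounted at the origin on the work surface. World frame = base frame: x ahead of the robot, y to its left, z up, the work surface at z = 0. Lengths are in mm, angles in degrees, forces in N, time in s.
With the tool pointing down it reaches from about 375 to 925 mm from the base axis. Payload 5.7 kg.
Tool frame: the origin (TCP) lies between the finger pads; the fingertips stand 19 mm ahead of it and the grasp point (between the pads) is the TCP; z points along the fingers, y is the direction in which the jaws open and shut (so a half turn about z gives the same grasp; the last joint's range is limited). The gripper opens to 88 mm and grips with 3 to 60 N. Pads are 20 mm wide; open, the fingers measure 115 mm over their backs; the gripper's body (75 mm by 178 mm) begins 61 mm behind the grasp point.
Start: joints at [-80.449, 20.558, 86.54, -0, 72.909, -6.595], TCP at [166.837, -576.307, 241.623] pointing down, gripper open.
Joint ranges: [-170.27, 170.27], [-57.76, 135], [12.27, 136.19], [-55.21, 235.2], [11.17, 155.16], [-170.74, 170.74]. Speed limits (degrees/s): [136.94, 136.94, 180, 180, 180, 180].

INTERFACE

Orientations are given as [roll, pitch, yaw] about the fixed x, y, z axes, in that order (R = Rz(yaw) Ry(pitch) Rx(roll)).
In Python, from station import get_state, cams, job, spot_in, masks_of gives the robot as it stands. The module is installed in compiled form; this text tells all that it offers.
- The arm moves only by the shell command python3 -m handwheel 'ROWS'. ROWS is JSON, a list of rows, each a list of 7 numbers: the shift along the tool's x, y, z in cm, then the turn, a rotation vector about the tool's x, y, z in rad, then the opening, from 0 (shut) to 1 (fully open). A call has 1 to 8 rows; each row shifts and turns the pose as measured when the row begins, along the tool's axes as they then stand; what a row does not reach is not made up. A row lasts 1/8 s, in which the tool goes at most 62.5 mm and 10.7 degrees, less where a joint would pass 70% of its speed; a pose out of reach is approached as far as the arm can. A call is refused whole if a number of a shift passes 6.25 or a number of a turn 0.188, either way. A call with a gripper value outside its range is refused whole. The fingers move at their own pace and stop on an object; the grip force is fixed at half the most. Time passes only in rows, so rows that do not move let the fingers close. It gives the time, the measured TCP pose, the force and the opening at its end, in the units of the state.
- get_state(): the state, without advancing time (a new reading comes with each control period).
- cams.read_camera(name): name is "scene" or "top" or "wrist"; returns a dict with "color" (480x640x3 uint8, red, green, blue), "z_map" (480x640 float32, mm along the optical axis (not along the pixel's ray), 0 where there is no reading), "intrinsics" (3x3 intrinsics, pixels), "D" ([k1, k2, p1, p2, k3] as OpenCV has them; the pictures are not rectified), "T" (4x4, takes a point from camera to world coordinates). Camera axes: x right, y up, looking along -z (the intrinsics and any distortion apply to the point x, -y, -z); pixel columns grow to the right and rows downward; lengths in mm; the calibration is good to about 2 mm. A picture is of the moment at which its call begins.
- job.job_done(): hands the job in, once; it reports no verdict.
Trained networks look in a picture, given as the dict that the camera call returned (one of the last four; its "shot" number tells which), for a name from the list of things; names that differ only in an ending like _2 or _b are one class to them, and where a whole thing is asked for, a point or a joint stands for the part that bears it (a point fixed in the world has none). Each returns a list of dicts, best first, with "score" (0 to 1); they miss things now and then, are a little off and sometimes report something else, mostly with a low value. They report only what shows in the picture. A call takes as long as a camera call. They do not tell look-alikes from the thing itself.
- spot_in(picture, label): "box" ([left, top, right, bottom] in pixels, round what is visible of it).
- masks_of(picture, label): "pixels" (480x640 bool, what is visible of it) and "box" ([left, top, right, bottom] in pixels, round what is visible of it).
The state is a dict: "time": time; "joint_pos": joint angles; "dq": joint speeds; "joint_efforts": joint torques, N m; "position": TCP position; "orientation": TCP orientation; "force": force on the tool from outside, world axes, zero at the start; "moment": the same for the moment, N m; "gripper_width": opening from 0.0 (shut) to 1.0 (fully open).
Only numpy, scipy, OpenCV 4.12 (cv2) and the standard library are available. Lean on these libraries where they do the work, as an engineer would, in place of code of your own. Each camera call takes 0.05 s, during which the arm holds its last target.

## Working session

There is one attempt and no reset: what is moved stays moved. The work goes in short steps, Python scripts to look and compute and a shell command to move; the robot and the scene stay as the last step left them, time stands still between calls to the robot, and variables do not carry over. Pictures are saved under pics/ and viewed, and the job is handed in when it is done.

```bash
mkdir -p pics; ls
python3 - <<'E'
from station import get_state, cams
import cv2
print(get_state())
for n in ("scene","top","wrist"):
    p=cams.read_camera(n)
    cv2.imwrite(f"pics/a_{n}.png",p["color"][:,:,::-1])
    print(n,p["intrinsics"].round(1).tolist(),p["D"],p["T"].round(3).tolist())
E
```

```text
pics
{'time': 0.0, 'joint_pos': array([-8.04491788e+01,  2.05969520e+01,  8.65995028e+01, -1.15783800e-03,
        7.29098039e+01, -6.59532461e+00]), 'dq': array([ 0.00275389, -0.08694958, -0.05864174,  0.03860087,  0.05526558,
        0.01160219]), 'joint_efforts': array([ 2.61933252e-03, -5.15374696e+01, -2.70724422e+01,  6.77093351e-02,
        3.50706233e-02, -1.36524013e-04]), 'position': array([ 166.72041666, -575.66964514,  240.8163765 ]), 'orientation': array([-1.79894317e+02, -1.11056982e-02,  1.61464768e+01]), 'force': array([-0.14399021, -0.14625452, -0.24106253]), 'moment': array([-0.03886724, -0.02216214,  0.00445113]), 'gripper_width': 0.9951430780813965}
scene [[458.1, 0.0, 316.2], [0.0, 458.1, 242.8], [0.0, 0.0, 1.0]] [-0.12041695  0.          0.          0.          0.        ] [[-0.741, -0.393, 0.545, 1165.436], [0.671, -0.41, 0.617, 699.115], [-0.019, 0.823, 0.568, 697.82], [0.0, 0.0, 0.0, 1.0]]
top [[608.8, 0.0, 313.2], [0.0, 608.8, 247.7], [0.0, 0.0, 1.0]] [-0.03736533  0.          0.          0.          0.        ] [[0.016, 0.974, -0.224, 327.904], [-1.0, 0.016, -0.002, 13.39], [0.001, 0.224, 0.975, 1261.45], [0.0, 0.0, 0.0, 1.0]]
wrist [[384.5, 0.0, 319.3], [0.0, 384.5, 238.1], [0.0, 0.0, 1.0]] [-0.0070398  0.         0.         0.         0.       ] [[0.277, 0.931, 0.238, 231.181], [-0.961, 0.268, 0.068, -557.09], [-0.001, -0.248, 0.969, 382.81], [0.0, 0.0, 0.0, 1.0]]
```

View pics/a_top.png

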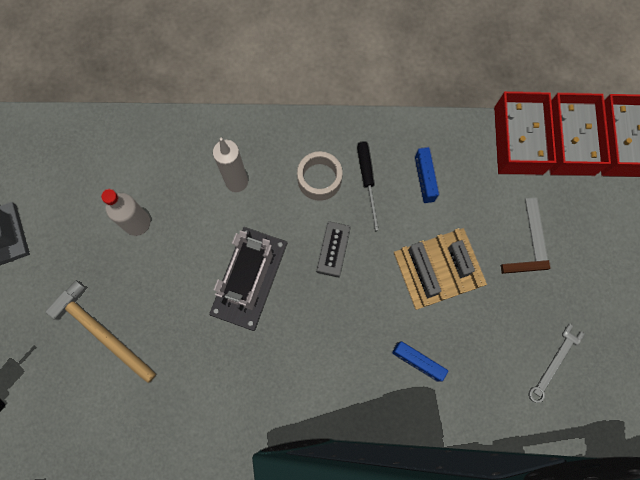

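View pics/a_scene.png

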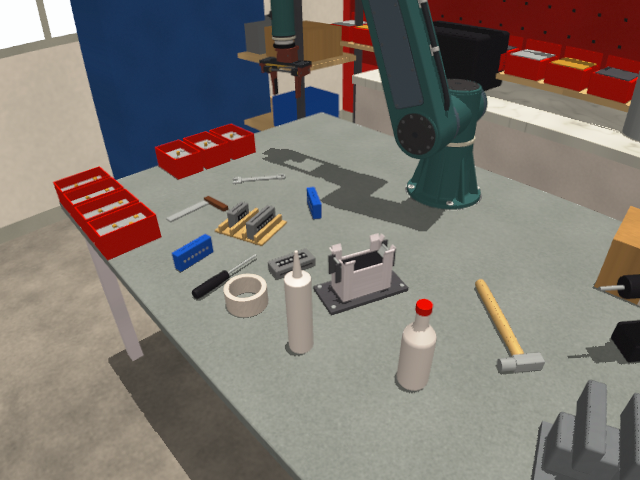

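Top picture: the magazine is at (248,278), the flat long cassette at (334,249), and the rack at (440,268). In the rack the long cassette is at (425,268) and the short one at (461,257). Possible mix-ups for the long edge cassette are the short grey one (461,257) and the blue look-alikes at (427,175) and (420,361). I choose the long grey one in the rack and will check it in a close crop.

```bash
cat > h.py <<'E'
import numpy as np, cv2
from station import get_state, cams, spot_in, masks_of
def cloud(p):
    h,w=p["z_map"].shape
    u,v=np.meshgrid(np.arange(w),np.arange(h))
    q=cv2.undistortPoints(np.stack([u,v],-1).reshape(-1,1,2).astype(np.float64),p["intrinsics"],np.array(p["D"])).reshape(h,w,2)
    z=p["z_map"].astype(float)
    P=np.stack([q[...,0]*z,-q[...,1]*z,-z],-1)
    W=P@p["T"][:3,:3].T+p["T"][:3,3]
    W[z<=0]=np.nan
    return W
def proj(p,X):
    X=np.atleast_2d(X).astype(float)
    C=(X-p["T"][:3,3])@p["T"][:3,:3]
    C=C*[1,-1,-1]
    return cv2.projectPoints(C,np.zeros(3),np.zeros(3),p["intrinsics"],np.array(p["D"]))[0].reshape(-1,2)
def rect(W,zlo,zhi):
    P=W.reshape(-1,3); P=P[np.isfinite(P[:,0])]
    P=P[(P[:,2]>zlo)&(P[:,2]<zhi)]
    if len(P)<6: return None
    (c,s,a)=cv2.minAreaRect(P[:,:2].astype(np.float32))
    if s[0]<s[1]: s=(s[1],s[0]); a+=90
    a=(a+90)%180-90
    return np.round(c,1),np.round(s,1),round(a,1),len(P),round(float(np.median(P[:,2])),1)
E
python3 - <<'E'
from h import *
p=cams.read_camera("top"); W=cloud(p)
for n in ("magazine","flat_cassette_mid","edge_cassette_mid","short_cassette_mid","rack","tape_roll","driver_grip","spray","sealant"):
    for r in masks_of(p,n)[:4]:
        m=r["pixels"]; zs=W[m][:,2]
        print(n,round(r["score"],2),[int(x) for x in r["box"]],np.nanpercentile(zs,[5,50,95]).round(), rect(W[m],np.nanpercentile(zs,90)-6,500))
c=p["color"][210:340,190:510,::-1]
cv2.imwrite("pics/b_top.png",cv2.resize(c,None,fx=2.5,fy=2.5,interpolation=cv2.INTER_CUBIC))
E
```

```text
magazine 0.85 [208, 227, 286, 330] [  7.  74. 116.] (array([549.9, 150.3]), array([148.3,  72.7]), -18.6, 590, 113.8)
flat_cassette_mid 0.97 [316, 223, 355, 277] [11. 26. 31.] (array([612.2, -25.7]), array([110.1,  49.7]), -11.5, 1064, 27.1)
flat_cassette_mid 0.54 [395, 228, 488, 311] [ 3.  9. 28.] (array([ 576.6, -250. ]), array([130.1, 128.1]), -69.6, 886, 25.4)
edge_cassette_mid 0.9 [408, 242, 440, 298] [27. 56. 60.] (array([ 565.9, -211.9]), array([108.,  27.]), 19.7, 596, 56.9)
edge_cassette_mid 0.79 [391, 341, 451, 383] [31. 50. 54.] (array([ 381. , -198.9]), array([109. ,  26.1]), 58.0, 643, 50.7)
edge_cassette_mid 0.7 [413, 145, 438, 201] [12. 49. 54.] (array([ 775.1, -222.1]), array([108.7,  24.9]), 9.0, 496, 51.0)
short_cassette_mid 0.81 [448, 241, 474, 277] [31. 55. 60.] (array([ 590.6, -286.4]), array([69. , 26.5]), 21.3, 370, 56.9)
rack 0.68 [397, 227, 487, 311] [ 3.  9. 28.] (array([ 577.1, -249.9]), array([130.4, 129.2]), -69.6, 954, 25.5)
rack 0.2 [407, 241, 441, 299] [26. 56. 60.] (array([ 566.8, -211.9]), array([109.9,  27.6]), 19.7, 614, 56.9)
tape_roll 0.59 [296, 150, 342, 201] [ 9. 46. 52.] (array([769.4,   5.9]), array([95.5, 94.3]), 27.1, 637, 48.8)
driver_grip 0.65 [357, 140, 377, 230] [14. 23. 28.] (array([802.6, -94. ]), array([100.5,  23.2]), 9.4, 355, 25.1)
spray 0.6 [101, 190, 148, 234] [ 23. 122. 191.] (array([666.4, 394.6]), array([27.4, 25. ]), 6.6, 173, 190.2)
sealant 0.59 [212, 137, 247, 190] [ 17. 153. 202.] (array([762.7, 186. ]), array([47.7, 45.8]), -70.9, 378, 180.1)
sealant 0.4 [210, 227, 288, 332] [  7.  73. 116.] (array([549.9, 150.3]), array([148.3,  72.7]), -18.6, 591, 113.8)
```

View pics/b_top.png

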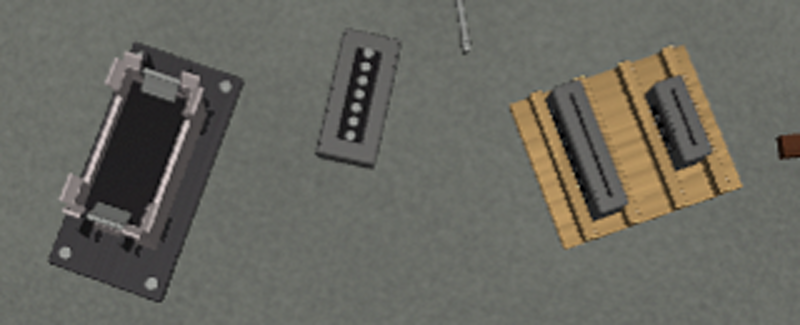

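The crop confirms it. The long grey edge cassette is in the rack's left slot (crop 585,150), the short one in the right slot (crop 680,120), the flat one is at (358,98), and the magazine is at (140,170). First I travel towards the flat cassette.

```bash
cat >> h.py <<'E'
from scipy.spatial.transform import Rotation as Ro
def delta(x,y,z,yaw=None):
    s=get_state(); R=Ro.from_euler('xyz',s["orientation"],degrees=True)
    d=R.inv().apply(np.array([x,y,z])-s["position"])/10
    out="pos %s rpy %s | shift cm %s"%(s["position"].round(1),s["orientation"].round(2),d.round(2))
    if yaw is not None:
        t=(R.inv()*Ro.from_euler('xyz',[180,0,yaw],degrees=True)).as_rotvec()
        out+=" turn %s"%t.round(4)
    print(out,"t",round(s["time"],2),"F",s["force"].round(1),"w",round(s["gripper_width"],3))
E
python3 -m handwheel '[[5,-3.5,0,0,0,0,1],[5,-3.5,0,0,0,0,1],[5,-3.5,0,0,0,0,1],[5,-3.5,0,0,0,0,1],[5,-3.5,0,0,0,0,1],[5,-3.5,0,0,0,0,1],[5,-3.5,0,0,0,0,1],[5,-3.5,0,0,0,0,1]]'
python3 -c "
from h import *
delta(600,-26,180,-11.5)"
```

```text
time: 1.65
position: [480.7, -192.7, 242.3]
orientation: [179.6, -0.1, 15.6]
force: [1.0, -0.5, -0.2]
gripper_width: 1.003
pos [ 480.7 -192.7  242.3] rpy [ 1.7955e+02 -1.5000e-01  1.5630e+01] | shift cm [ 15.96 -12.89   6.17] turn [ 0.007  -0.0044  0.4735] t 1.65 F [ 1.  -0.5 -0.2] w 1.003
```

```bash
python3 -m handwheel '[[5,-3.8,0,0,0,0,1],[5,-3.8,0.5,0,0,0,1],[5,-3.8,1,0,0,0,1],[0,0,1.5,0,0,0.16,1],[0,0,1.5,0,0,0.16,1],[0,0,1.5,0,0,0.16,1],[0,0,0,0,0,0,1]]'
python3 - <<'E'
from h import *
delta(600,-26,180,-11.5)
p=cams.read_camera("wrist"); W=cloud(p)
cv2.imwrite("pics/c_wrist.png",p["color"][:,:,::-1])
for n in ("flat_cassette_mid","magazine"):
    for r in masks_of(p,n)[:3]:
        m=r["pixels"]; zs=W[m][:,2]
        print(n,round(r["score"],2),[int(x) for x in r["box"]],np.nanpercentile(zs,[5,50,95]).round(), rect(W[m],np.nanpercentile(zs,90)-5,500))
E
```

```text
time: 2.52
position: [597.6, -38.8, 182.1]
orientation: [179.7, -0.7, -12.1]
force: [0.6, 0.0, 0.6]
gripper_width: 1.0
pos [597.6 -38.8 182.1] rpy [179.69  -0.66 -12.14] | shift cm [-0.03 -1.3   0.2 ] turn [ 0.0054 -0.0115 -0.0111] t 2.52 F [0.6 0.  0.6] w 1.0
flat_cassette_mid 0.76 [265, 146, 330, 283] [23. 25. 26.] (array([611.7, -24.2]), array([109.1,  50.1]), -11.9, 8497, 24.9)
magazine 0.89 [0, 206, 184, 420] [  7.  13. 103.] (array([610.6, 131.9]), array([62.9, 21. ]), 71.7, 1760, 101.7)
```

View pics/c_wrist.png

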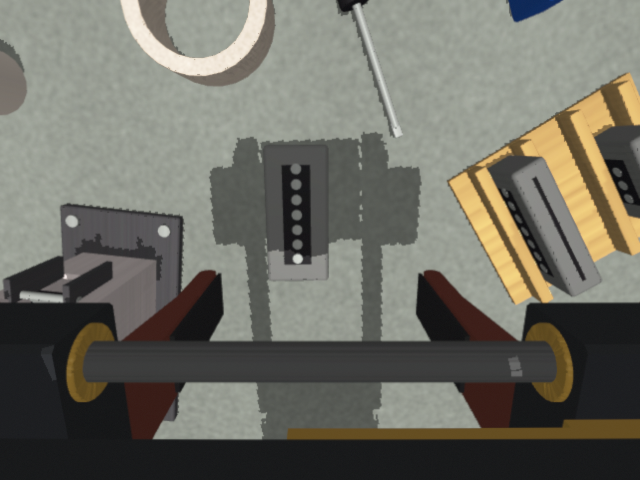

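Wrist view: the flat cassette lies between the fingers at (297,212), and its pose agrees with the top view to within 1.5 mm. Going down to grasp it.

```bash
python3 -c "
from h import *
delta(612,-25,80,-11.8)"
python3 -m handwheel '[[1.0,-0.85,2,0.005,-0.011,-0.006,1],[0,-0.8,4,0,0,0,1],[0,0,4,0,0,0,1],[0,0,0,0,0,0,1]]'
python3 -c "
from h import *
delta(612,-25,23,-11.8)"
```

```text
pos [598.8 -39.2 183.8] rpy [179.7   -0.86 -12.07] | shift cm [ 0.83 -1.72 10.39] turn [ 0.0053 -0.015  -0.0047] t 2.67 F [ 0.7 -0.3 -0.4] w 0.996
time: 3.18
position: [617.4, -26.5, 86.9]
orientation: [-180.0, -0.8, -11.3]
force: [0.2, -0.3, 0.6]
gripper_width: 1.001
pos [617.4 -26.5  86.9] rpy [-179.99   -0.78  -11.29] | shift cm [-0.64 -0.04  6.38] turn [-0.0002 -0.0136  0.009 ] t 3.17 F [ 0.2 -0.3  0.6] w 1.001
```

```bash
python3 -m handwheel '[[-0.6,0,2.5,0,-0.0136,0.008,1],[0,0,2.5,0,0,0,1],[0,0,1.3,0,0,0,1],[0,0,0,0,0,0,1]]'
python3 -c "
from h import *
delta(612,-25,23,-11.8)"
```

```text
time: 3.68
position: [614.9, -26.4, 25.7]
orientation: [-180.0, -0.3, -11.7]
force: [-0.4, 0.1, 0.8]
gripper_width: 1.003
pos [614.9 -26.4  25.7] rpy [-179.97   -0.35  -11.7 ] | shift cm [-0.31 -0.08  0.27] turn [-0.0005 -0.006   0.0017] t 3.67 F [-0.4  0.1  0.8] w 1.003
```

```bash
python3 -m handwheel '[[-0.3,-0.1,0.3,0,-0.006,0,1],[0,0,0,0,0,0,1],[0,0,0,0,0,0,0.4],[0,0,0,0,0,0,0.4],[0,0,0,0,0,0,0.4],[0,0,0,0,0,0,0.4]]'
python3 -c "
from h import *
delta(612,-25,23,-11.8)"
```

```text
time: 4.42
position: [613.9, -24.9, 25.3]
orientation: [-180.0, -0.2, -11.7]
force: [0.0, -0.1, -0.8]
gripper_width: 0.583
pos [613.9 -24.9  25.3] rpy [-179.96   -0.23  -11.69] | shift cm [-0.19  0.05  0.23] turn [-0.0008 -0.0041  0.0019] t 4.42 F [ 0.  -0.1 -0.8] w 0.583
```

```bash
python3 -m handwheel '[[0,0,-5,0,0,0,0],[0,0,-6,0,0,0,0],[-1.5,-1.5,-6,0,0,0,0],[-4,-3.7,-2,0,0,0,0],[-4,-3.7,0,0,0,0,0],[-4,-3.7,0,0,0,0.06,0],[-4,-3.7,0,0,0,0.06,0],[0,0,0,0,0,0,0]]'
python3 -c "
from h import *
delta(474,175,200,-18.6)"
```

```text
time: 5.42
position: [474.0, 176.5, 219.0]
orientation: [-179.8, -0.1, -18.9]
force: [0.4, -1.5, -0.6]
gripper_width: 0.564
pos [474.  176.5 219. ] rpy [-1.7982e+02 -1.4000e-01 -1.8940e+01] | shift cm [0.05 0.15 1.9 ] turn [-0.0031 -0.0024 -0.0059] t 5.42 F [ 0.4 -1.5 -0.6] w 0.564
```

Run:
```python
from h import *
delta(474,175,200,-18.6)
p=cams.read_camera("wrist"); W=cloud(p)
np.savez("mag.npz",W=W,c=p["color"])
cv2.imwrite("pics/d_wrist.png",p["color"][:,:,::-1])
for n in ("magazine","flat_cassette_mid"):
    for r in masks_of(p,n)[:3]:
        m=r["pixels"]; zs=W[m][:,2]
        print(n,round(r["score"],2),[int(x) for x in r["box"]],np.nanpercentile(zs,[5,50,95]).round(), rect(W[m],np.nanpercentile(zs,95)-8,500),rect(W[m],95,105))
```

```text
pos [474.  176.5 219. ] rpy [-1.7982e+02 -1.4000e-01 -1.8940e+01] | shift cm [0.05 0.15 1.9 ] turn [-0.0031 -0.0024 -0.0059] t 5.42 F [ 0.4 -1.5 -0.6] w 0.564
magazine 0.55 [251, 4, 381, 173] [  8.  82. 117.] (array([569. , 145.4]), array([93.1, 73.7]), -18.6, 2427, 115.9) (array([600.3, 134.9]), array([61.9, 34.5]), 71.4, 1217, 100.2)
flat_cassette_mid 0.9 [256, 173, 386, 428] [216. 217. 218.] (array([472.9, 177. ]), array([109.6,  50.1]), -18.8, 25117, 217.4) None
flat_cassette_mid 0.57 [250, 1, 381, 175] [  8.  82. 117.] (array([568.8, 145.3]), array([93.2, 73.6]), -18.1, 2419, 115.9) (array([600.3, 134.9]), array([61.9, 34.5]), 71.4, 1217, 100.2)
```

View pics/d_wrist.png

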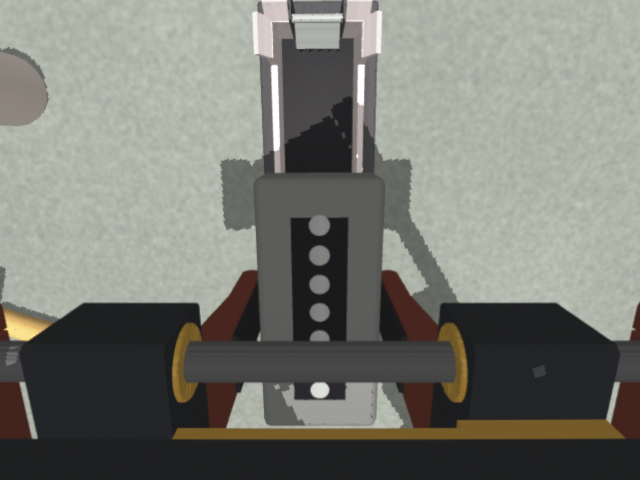

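Wrist view: the held cassette is centred at (320,300), its pose agrees with the TCP, and the magazine's far end is cut off at the top of the frame. I back off a little to see its full length.

```bash
python3 -m handwheel '[[-3.5,0.15,0,0,0,-0.006,0],[-1.5,0,0,0,0,0,0],[0,0,0,0,0,0,0]]'
python3 - <<'E'
from h import *
delta(474,175,200,-18.6)
p=cams.read_camera("wrist"); W=cloud(p)
np.savez("mag.npz",W=W,c=p["color"])
cv2.imwrite("pics/e_wrist.png",p["color"][:,:,::-1])
for n in ("magazine","flat_cassette_mid"):
    for r in masks_of(p,n)[:3]:
        m=r["pixels"]; zs=W[m][:,2]
        print(n,round(r["score"],2),[int(x) for x in r["box"]],np.nanpercentile(zs,[5,50,95]).round(), rect(W[m],108,130),rect(W[m],95,105),rect(W[m],77,88))
E
```

```text
time: 5.95
position: [432.2, 186.2, 218.8]
orientation: [-179.8, -0.4, -19.0]
force: [-0.9, 1.1, -1.6]
gripper_width: 0.569
pos [432.2 186.2 218.8] rpy [-179.83   -0.42  -18.98] | shift cm [ 4.31 -0.29  1.91] turn [-0.0029 -0.0073 -0.0066] t 5.95 F [-0.9  1.1 -1.6] w 0.569
magazine 0.58 [249, 1, 376, 176] [  8.  82. 116.] (array([496.4, 169.9]), array([73.6, 36.9]), 71.4, 2140, 115.7) (array([496.2, 170. ]), array([54.4, 36.7]), 71.0, 763, 101.1) (array([530.8, 158.2]), array([109.3,  62.3]), -18.7, 11463, 82.0)
flat_cassette_mid 0.88 [256, 173, 383, 426] [216. 217. 218.] None None None
```

View pics/e_wrist.png

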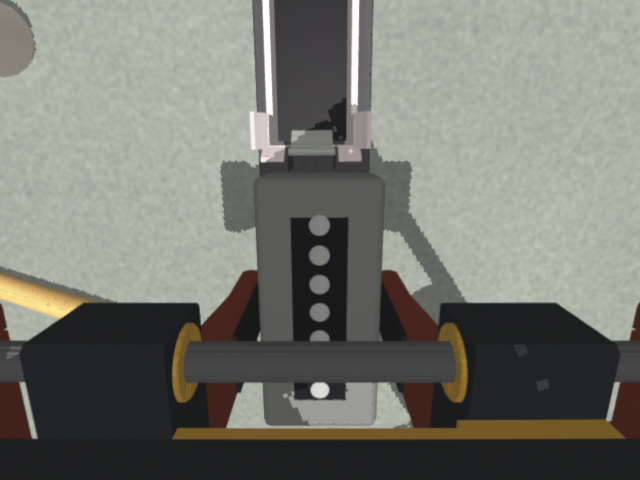

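This shift was the wrong way: the image's up direction is +tool x. It did show the near end instead, with the bracket at (262,155) and the lip at (312,140). Near and far ends together give the magazine centre at about (549,152), yaw -18.6. Moving above it.

```bash
python3 -c "
from h import *
delta(550.1,151.6,165,-18.6)"
python3 -m handwheel '[[4,-0.2,0,-0.003,-0.007,-0.0066,0],[4,0,0,0,0,0,0],[3.5,0,1.2,0,0,0,0],[0,0,1.2,0,0,0,0],[0,0,1.2,0,0,0,0],[0,0,0,0,0,0,0]]'
python3 -c "
from h import *
delta(550.1,151.6,160,-18.6)"
```

```text
pos [433.2 186.4 218.9] rpy [-179.81   -0.46  -19.  ] | shift cm [12.14 -0.5   5.49] turn [-0.0033 -0.008  -0.007 ] t 6.1 F [-0.2 -0.  -1. ] w 0.568
time: 6.85
position: [549.4, 148.7, 181.2]
orientation: [-180.0, -0.1, -18.7]
force: [-0.3, 0.2, -1.0]
gripper_width: 0.566
pos [549.4 148.7 181.2] rpy [-1.7996e+02 -1.3000e-01 -1.8700e+01] | shift cm [-0.03 -0.3   2.13] turn [-0.0008 -0.0023 -0.0018] t 6.85 F [-0.3  0.2 -1. ] w 0.566
```

```bash
python3 -m handwheel '[[0,-0.3,1,0,-0.002,-0.002,0],[0,0,1,0,0,0,0],[0,0,0,0,0,0,0]]'
python3 - <<'E'
from h import *
delta(550.1,151.6,160,-18.6)
p=cams.read_camera("wrist"); W=cloud(p)
cv2.imwrite("pics/f_wrist.png",p["color"][:,:,::-1])
for n in ("magazine","flat_cassette_mid"):
    for r in masks_of(p,n)[:1]:
        m=r["pixels"]; zs=W[m][:,2]
        print(n,round(r["score"],2),[int(x) for x in r["box"]],np.nanpercentile(zs,[5,50,95]).round(), rect(W[m],108,130),rect(W[m],140,180))
p=cams.read_camera("scene")
c=p["color"][220:330,290:430,::-1]
cv2.imwrite("pics/f_scene.png",cv2.resize(c,None,fx=4,fy=4,interpolation=cv2.INTER_CUBIC))
E
```

```text
time: 7.22
position: [549.1, 152.6, 160.5]
orientation: [-179.9, -0.0, -18.5]
force: [0.6, -0.7, -1.0]
gripper_width: 0.566
pos [549.1 152.6 160.5] rpy [-179.95   -0.    -18.49] | shift cm [0.13 0.06 0.05] turn [-0.001  -0.0001  0.0019] t 7.22 F [ 0.6 -0.7 -1. ] w 0.566
magazine 0.72 [241, 95, 398, 341] [  8.  10. 120.] (array([566.3, 146.5]), array([111.5,  73.5]), -18.5, 3031, 117.0) None
flat_cassette_mid 0.95 [257, 172, 385, 426] [157. 159. 160.] (array([545.1, 120.4]), array([87.4,  2.5]), -16.1, 6, 112.3) (array([548.4, 153.8]), array([109.5,  52.3]), -18.1, 25606, 158.9)
```

View pics/f_wrist.png

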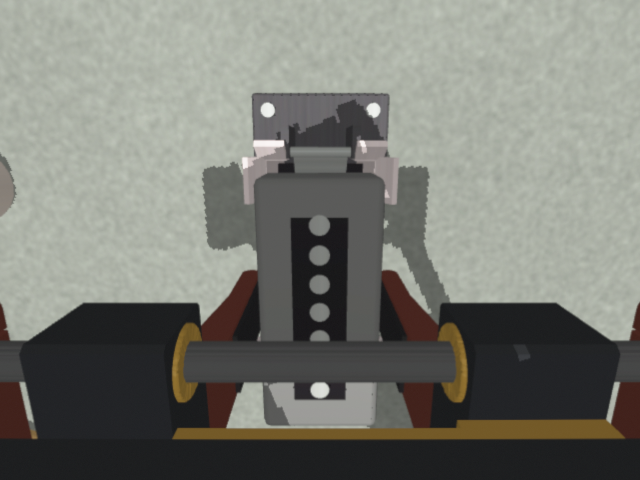

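View pics/f_scene.png

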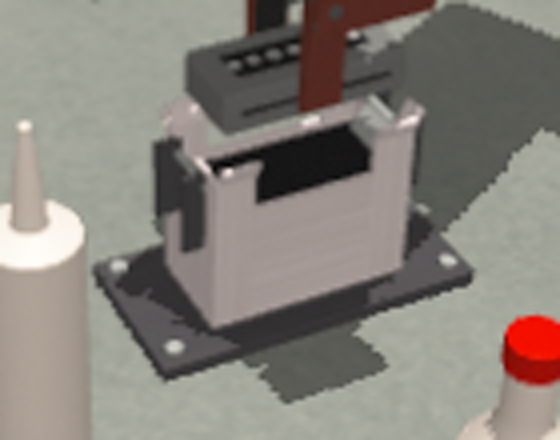

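Scene view: the cassette hovers parallel above the chute. The wrist far-end measurement (619,129) confirms the centre at (549,152). Lowering.

```bash
python3 -m handwheel '[[0.12,0.05,1,0,0,0.002,0],[0,0,0.8,0,0,0,0],[0,0,0,0,0,0,0]]'
python3 -c "
from h import *
delta(550.1,151.7,124,-18.6)"
```

```text
time: 7.8
position: [551.6, 151.6, 142.8]
orientation: [-179.9, -0.2, -18.6]
force: [-0.9, -0.3, -0.4]
gripper_width: 0.566
pos [551.6 151.6 142.8] rpy [-1.7986e+02 -1.7000e-01 -1.8650e+01] | shift cm [-0.16  0.04  1.88] turn [-0.0024 -0.003  -0.0008] t 7.8 F [-0.9 -0.3 -0.4] w 0.566
```

```bash
python3 -m handwheel '[[-0.15,0.02,0.6,-0.002,-0.003,0,0],[0,0,0.6,0,0,0,0],[0,0,0,0,0,0,0]]'
python3 -c "
from h import *
delta(550.1,151.7,124,-18.6)"
```

```text
time: 8.18
position: [550.0, 151.8, 129.8]
orientation: [-180.0, 0.0, -18.6]
force: [-0.8, -0.8, -2.1]
gripper_width: 0.567
pos [550.  151.8 129.8] rpy [-1.800e+02  3.000e-02 -1.865e+01] | shift cm [0.01 0.01 0.58] turn [-0.      0.0006 -0.0009] t 8.18 F [-0.8 -0.8 -2.1] w 0.567
```

```bash
python3 -m handwheel '[[0,0,0.5,0,0,0,0],[0,0,0.2,0,0,0,0],[0,0,0,0,0,0,0]]'
python3 -c "
from h import *
delta(550.1,151.7,124,-18.6)"
```

```text
time: 8.55
position: [550.5, 151.9, 122.7]
orientation: [-180.0, -0.0, -18.6]
force: [-0.2, -0.3, -1.2]
gripper_width: 0.572
pos [550.5 151.9 122.7] rpy [-1.7997e+02 -2.0000e-02 -1.8650e+01] | shift cm [-0.04  0.03 -0.13] turn [-0.0004 -0.0004 -0.0008] t 8.55 F [-0.2 -0.3 -1.2] w 0.572
```

```bash
python3 -m handwheel '[[0,0.02,0.25,0,0,0,0],[0,0,0,0,0,0,0]]'
python3 -m handwheel '[[0,0,0,0,0,0,0.66],[0,0,0,0,0,0,0.7],[0,0,0,0,0,0,0.75]]'
python3 - <<'E'
from h import *
delta(550.1,151.7,124,-18.6)
p=cams.read_camera("wrist"); W=cloud(p)
cv2.imwrite("pics/g_wrist.png",p["color"][:,:,::-1])
for n in ("magazine","flat_cassette_mid"):
    for r in masks_of(p,n)[:1]:
        m=r["pixels"]; zs=W[m][:,2]
        print(n,round(r["score"],2),[int(x) for x in r["box"]],np.nanpercentile(zs,[5,50,95]).round(), rect(W[m],108,130),rect(W[m],np.nanmedian(zs)-4,180))
p=cams.read_camera("scene")
c=p["color"][220:330,290:430,::-1]
cv2.imwrite("pics/g_scene.png",cv2.resize(c,None,fx=4,fy=4,interpolation=cv2.INTER_CUBIC))
E
```

```text
time: 8.8
position: [551.2, 151.8, 121.2]
orientation: [-179.9, -0.1, -18.7]
force: [-1.5, -0.0, -0.4]
gripper_width: 0.568
time: 9.18
position: [551.4, 151.9, 121.2]
orientation: [-179.9, -0.1, -18.6]
force: [0.4, -0.1, 0.5]
gripper_width: 0.739
pos [551.4 151.9 121.2] rpy [-1.7991e+02 -1.4000e-01 -1.8650e+01] | shift cm [-0.12  0.06 -0.28] turn [-0.0016 -0.0025 -0.0008] t 9.18 F [ 0.4 -0.1  0.5] w 0.739
magazine 0.61 [221, 94, 419, 426] [  8.  13. 120.] (array([554.5, 150.6]), array([136.4,  73.8]), -18.7, 7910, 115.4) (array([561.8, 147.9]), array([171.6,  99. ]), -18.7, 16521, 105.7)
flat_cassette_mid 0.55 [255, 172, 389, 429] [119. 121. 123.] (array([545.9, 153.6]), array([118.8,  54.3]), -18.7, 25974, 121.3) (array([549.8, 152.3]), array([110.4,  50.3]), -18.6, 25599, 121.3)
```

View pics/g_scene.png

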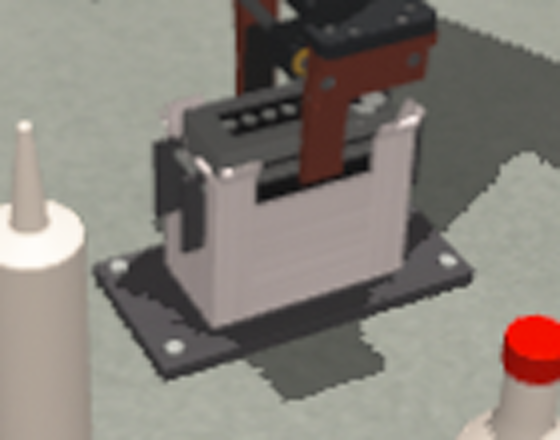

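View pics/g_wrist.png

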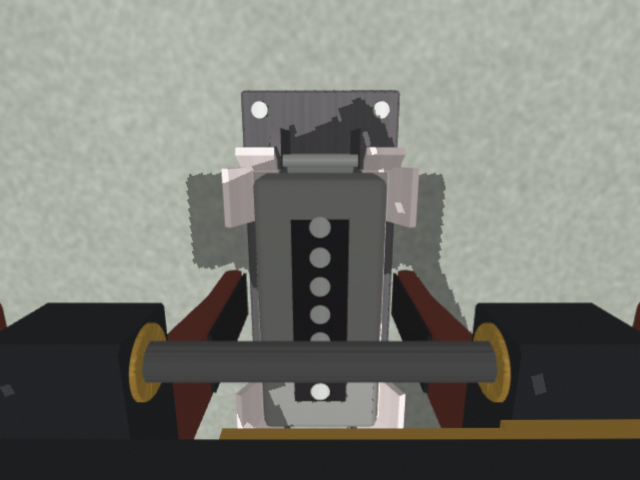

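The cassette lies level in the mouth: top at z about 121, centre within 1 mm, all four guides around it at (240,195), (400,195), (248,405) and (390,405). I rise, shut the fingers and press.

```bash
python3 -m handwheel '[[0,0,-3,0,0,0,0.75],[-0.15,0,-3,0,0,0,0.5],[0,0,0,0,0,0,0],[0,0,0,0,0,0,0],[0,0,0,0,0,0,0],[0,0,0,0,0,0,0]]'
python3 -c "
from h import *
delta(549.5,152.2,142,-18.6)"
```

```text
time: 10.12
position: [547.8, 151.9, 179.3]
orientation: [179.9, 0.1, -18.7]
force: [-0.2, -0.5, 0.0]
gripper_width: 0.221
pos [547.8 151.9 179.3] rpy [ 1.7994e+02  1.4000e-01 -1.8660e+01] | shift cm [ 0.16 -0.08  3.73] turn [ 0.001   0.0025 -0.001 ] t 10.12 F [-0.2 -0.5  0. ] w 0.221
```

```bash
python3 -m handwheel '[[0.15,-0.05,1.2,0,0.002,0,0],[0,0,1.2,0,0,0,0],[0,0,0.5,0,0,0,0],[0,0,0,0,0,0,0]]'
python3 -c "
from h import *
delta(549.5,152.2,140,-18.6)"
```

```text
time: 10.62
position: [548.2, 151.7, 146.3]
orientation: [179.8, 0.2, -18.7]
force: [-0.9, 0.5, 0.0]
gripper_width: -0.001
pos [548.2 151.7 146.3] rpy [179.85   0.2  -18.66] | shift cm [ 0.1  -0.09  0.62] turn [ 0.0027  0.0035 -0.001 ] t 10.62 F [-0.9  0.5  0. ] w -0.001
```

```bash
python3 -m handwheel '[[0.1,-0.05,0.6,0.002,0.003,0,0],[0,0,0.6,0,0,0,0],[0,0,0.6,0,0,0,0],[0,0,0.6,0,0,0,0]]'
python3 -m handwheel '[[0,0,0.6,0,0,0,0],[0,0,0.6,0,0,0,0],[0,0,0.6,0,0,0,0]]'
python3 -c "
from h import *
delta(549.5,152.2,95,-18.6)"
```

```text
time: 11.12
position: [551.2, 152.1, 123.8]
orientation: [-179.9, -0.2, -18.6]
force: [-0.7, -1.0, 4.4]
gripper_width: 0.005
time: 11.5
position: [551.2, 152.1, 105.3]
orientation: [-179.9, -0.2, -18.7]
force: [-0.9, -0.8, 5.3]
gripper_width: 0.003
pos [551.2 152.1 105.3] rpy [-179.9    -0.24  -18.66] | shift cm [-0.17  0.05  1.03] turn [-0.0018 -0.0041 -0.001 ] t 11.5 F [-0.9 -0.8  5.3] w 0.003
```

```bash
python3 -m handwheel '[[-0.1,0,0.5,0,0,0,0],[0,0,0.5,0,0,0,0],[0,0,0,0,0,0,0]]'
python3 -c "
from h import *
delta(549.5,152.2,95,-18.6)"
```

```text
time: 11.88
position: [550.9, 152.3, 94.3]
orientation: [-179.9, -0.3, -18.7]
force: [-0.6, -1.2, 3.7]
gripper_width: 0.004
pos [550.9 152.3  94.3] rpy [-179.89   -0.29  -18.65] | shift cm [-0.13  0.05 -0.07] turn [-0.0019 -0.0051 -0.0009] t 11.88 F [-0.6 -1.2  3.7] w 0.004
```

```bash
python3 -m handwheel '[[0,0,0.2,0,0,0,0],[0,0,0,0,0,0,0],[0,0,-3,0,0,0,0],[0,0,-6,0,0,0,0],[-2,0,-4,0,0,0,0],[-4,0,0,0,0,0,0.5],[0,0,0,0,0,0,1]]'
python3 - <<'E'
from h import *
delta(549.5,152.2,95,-18.6)
p=cams.read_camera("wrist"); W=cloud(p)
cv2.imwrite("pics/i_wrist.png",p["color"][:,:,::-1])
for n in ("magazine","flat_cassette_mid"):
    for r in masks_of(p,n)[:1]:
        m=r["pixels"]; zs=W[m][:,2]
        print(n,round(r["score"],2),[int(x) for x in r["box"]],np.nanpercentile(zs,[5,50,95]).round(), rect(W[m],108,130),rect(W[m],82,92))
p=cams.read_camera("scene")
c=p["color"][220:330,290:430,::-1]
cv2.imwrite("pics/i_scene.png",cv2.resize(c,None,fx=4,fy=4,interpolation=cv2.INTER_CUBIC))
E
```

```text
time: 12.75
position: [490.1, 172.4, 223.9]
orientation: [-179.9, 0.1, -18.7]
force: [-0.8, -0.2, -1.3]
gripper_width: 0.198
pos [490.1 172.4 223.9] rpy [-1.7992e+02  6.0000e-02 -1.8710e+01] | shift cm [ 6.29  0.03 12.89] turn [-0.0014  0.001  -0.002 ] t 12.75 F [-0.8 -0.2 -1.3] w 0.198
magazine 0.63 [258, 22, 385, 256] [  8.  88. 119.] (array([548.9, 152.2]), array([148.1,  73.6]), -18.7, 4460, 115.5) (array([549.2, 152. ]), array([147.8,  62.2]), -18.8, 2494, 85.6)
flat_cassette_mid 0.76 [285, 63, 353, 221] [83. 84. 85.] None (array([550.5, 152.3]), array([109.2,  49.7]), -18.3, 9871, 84.2)
```

View pics/i_scene.png

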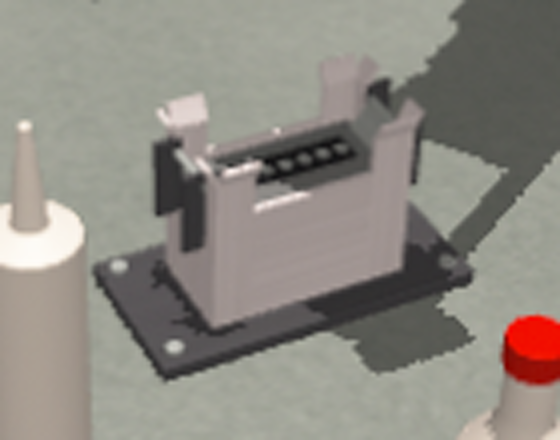

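View pics/i_wrist.png

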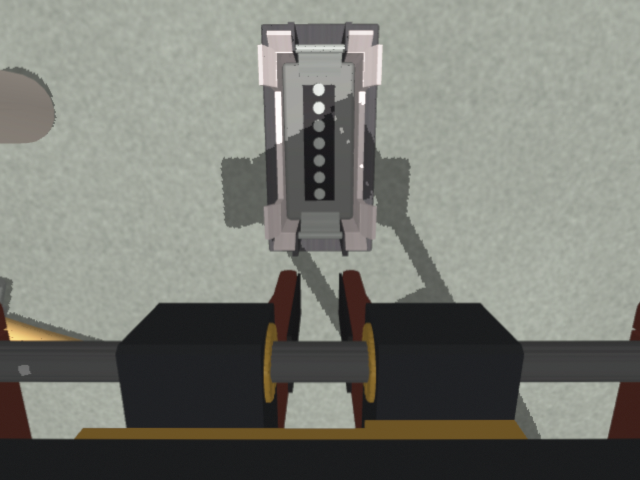

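The first cassette is loaded. Its top is at z 84, both lips are back over it at (320,62) and (320,222), and it is centred and level. Now to the rack.

```bash
python3 -m handwheel '[[2.7,4.8,0,0,0,0,1],[2.7,4.8,0,0,0,0,1],[2.7,4.8,0,0,0,0,1],[2.7,4.8,0,0,0,0,1],[2.7,4.8,0,0,0,0,1],[2.7,4.8,0,0,0,0,1],[2.7,4.8,0.5,0,0,0,1],[0,0,1,0,0,-0.17,1]]'
python3 -m handwheel '[[0,0,1,0,0,-0.17,1],[0,0,1,0,0,-0.17,1],[0,0,0.5,0,0,-0.13,1],[0,0,0,0,0,0,1]]'
python3 - <<'E'
from h import *
delta(566,-212,50,20)
p=cams.read_camera("wrist"); W=cloud(p)
cv2.imwrite("pics/j_wrist.png",p["color"][:,:,::-1])
for n in ("edge_cassette_mid","rack"):
    for r in masks_of(p,n)[:3]:
        m=r["pixels"]; zs=W[m][:,2]
        print(n,round(r["score"],2),[int(x) for x in r["box"]],np.nanpercentile(zs,[5,50,95]).round(), rect(W[m],50,130),rect(W[m],20,30))
E
```

```text
time: 13.95
position: [572.8, -224.2, 202.7]
orientation: [-179.9, -0.1, -8.9]
force: [0.1, 0.6, 0.9]
gripper_width: 1.001
time: 14.45
position: [572.9, -228.8, 171.7]
orientation: [-179.7, 0.1, 18.5]
force: [-0.1, -0.8, -0.9]
gripper_width: 1.0
pos [ 572.9 -228.8  171.7] rpy [-1.797e+02  1.300e-01  1.855e+01] | shift cm [-0.09 -1.75 12.18] turn [-0.0053  0.0022 -0.0253] t 14.45 F [-0.1 -0.8 -0.9] w 1.0
edge_cassette_mid 0.85 [370, 0, 424, 44] [ 8. 46. 49.] (array([ 726.3, -230.5]), array([19.7,  9.4]), -73.9, 25, 50.3) (array([ 723.3, -226.8]), array([29.9, 13.2]), 67.2, 195, 25.6)
edge_cassette_mid 0.82 [165, 379, 273, 439] [ 5. 38. 50.] (array([ 393.4, -181.3]), array([50.1, 20.6]), 58.1, 68, 50.2) (array([ 392.2, -205.8]), array([85.7,  2.6]), 58.7, 616, 25.3)
edge_cassette_mid 0.67 [272, 154, 311, 310] [49. 55. 56.] (array([ 566.3, -210.5]), array([109.5,  26. ]), 19.9, 5568, 54.9) (array([ 575.3, -219.9]), array([105.5,  20.7]), 32.3, 48, 28.2)
rack 0.72 [244, 142, 453, 313] [ 4.  6. 25.] (array([ 574.4, -250.2]), array([106.4,  94. ]), -70.3, 45, 53.1) (array([ 576.4, -249.5]), array([129.5, 129.4]), -70.1, 6961, 23.9)
```

View pics/j_wrist.png

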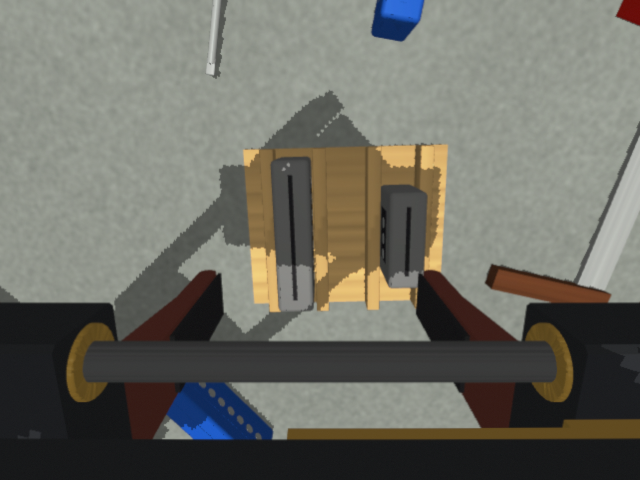

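The long grey cassette is at (291,233) and the short one at (404,235), with a blue look-alike out of the way at (220,415). I narrow the opening and go down over the long one.

```bash
python3 -m handwheel '[[-0.1,-1.9,3,-0.005,0.002,-0.025,0.6],[0,0,3.5,0,0,0,0.6],[0,0,0,0,0,0,0.6]]'
python3 -c "
from h import *
delta(566.3,-211,50,20)"
```

```text
time: 14.98
position: [568.2, -211.5, 108.4]
orientation: [179.8, -0.2, 19.7]
force: [0.7, -0.3, 0.5]
gripper_width: 0.693
pos [ 568.2 -211.5  108.4] rpy [179.75  -0.24  19.65] | shift cm [-0.18 -0.14  5.84] turn [ 0.0043 -0.0042 -0.0061] t 14.97 F [ 0.7 -0.3  0.5] w 0.693
```

```bash
python3 -m handwheel '[[-0.2,-0.1,2,0.004,-0.004,-0.006,0.6],[0,0,2,0,0,0,0.6],[0,0,1.2,0,0,0,0.6],[0,0,0,0,0,0,0.6]]'
python3 -c "
from h import *
delta(566.3,-211,50,20)"
```

```text
time: 15.48
position: [568.7, -213.1, 57.1]
orientation: [179.8, -0.2, 19.9]
force: [-0.4, 0.0, 0.4]
gripper_width: 0.596
pos [ 568.7 -213.1   57.1] rpy [179.76  -0.21  19.91] | shift cm [-0.16 -0.28  0.71] turn [ 0.0042 -0.0037 -0.0015] t 15.47 F [-0.4  0.   0.4] w 0.596
```

```bash
python3 -m handwheel '[[-0.1,-0.25,0.6,0.004,-0.004,-0.002,0.6],[0,0,0,0,0,0,0.6],[0,0,0,0,0,0,0],[0,0,0,0,0,0,0],[0,0,0,0,0,0,0],[0,0,0,0,0,0,0]]'
python3 -c "
from h import *
delta(566.3,-211,50,20)"
```

```text
time: 16.23
position: [568.1, -211.5, 52.7]
orientation: [179.9, -0.1, 20.0]
force: [0.3, 0.2, -1.3]
gripper_width: 0.295
pos [ 568.1 -211.5   52.7] rpy [ 1.7988e+02 -9.0000e-02  2.0030e+01] | shift cm [-0.15 -0.11  0.27] turn [ 0.0021 -0.0017  0.0004] t 16.23 F [ 0.3  0.2 -1.3] w 0.295
```

Gripped at 26 mm. I lift it and carry it to the free bench between rack and magazine.

```bash
python3 -m handwheel '[[0,0,-4,0,0,0,0],[0,0,-4,0,0,0,0],[2.2,-5.4,0,0,0,0,0],[2.2,-5.4,0,0,0,0,0],[2.2,-5.4,0,0,0,0,0],[0,0,0,0,0,0.168,0],[0,0,0,0,0,0.168,0],[0,0,0,0,0,0.168,0]]'
python3 -m handwheel '[[0,0,1,0,0,0.168,0],[0,0,1,0,0,0,0],[0,0,0,0,0,0,0]]'
python3 - <<'E'
from h import *
delta(575,-30,47.5,-18.6)
p=cams.read_camera("scene")
c=p["color"][190:330,230:430,::-1]
cv2.imwrite("pics/k_scene.png",cv2.resize(c,None,fx=3.5,fy=3.5,interpolation=cv2.INTER_CUBIC))
E
```

```text
time: 17.23
position: [574.8, -31.1, 134.5]
orientation: [180.0, -0.2, -9.7]
force: [0.8, 0.3, -1.9]
gripper_width: 0.298
time: 17.6
position: [574.4, -30.9, 113.5]
orientation: [180.0, -0.1, -19.4]
force: [-0.5, 0.2, -1.0]
gripper_width: 0.295
pos [574.4 -30.9 113.5] rpy [ 1.800e+02 -1.400e-01 -1.941e+01] | shift cm [ 0.01 -0.1   6.6 ] turn [ 0.     -0.0024 -0.0141] t 17.6 F [-0.5  0.2 -1. ] w 0.295
```

View pics/k_scene.png

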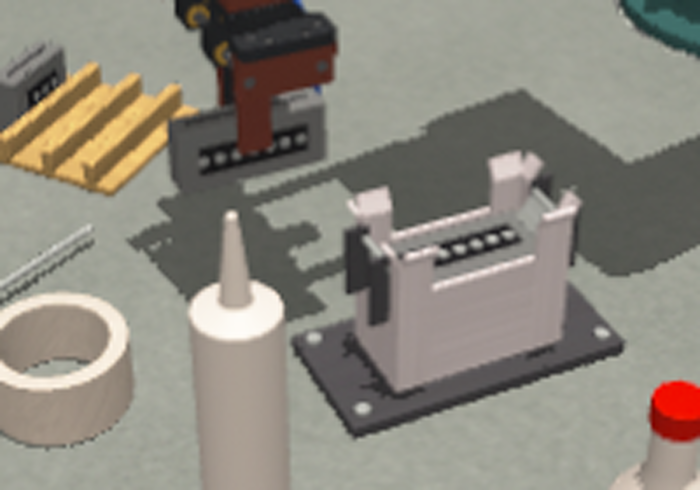

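The cassette hangs level in the grip at crop (250,140), clear of everything. I set it down on edge.

```bash
python3 -m handwheel '[[0,-0.1,2,0,-0.002,-0.014,0],[0,0,2,0,0,0,0],[0,0,1.7,0,0,0,0],[0,0,0,0,0,0,0]]'
python3 -c "
from h import *
delta(575,-30,47.5,-18.6)"
```

```text
time: 18.15
position: [576.9, -30.6, 56.7]
orientation: [-180.0, -0.2, -18.2]
force: [0.2, 0.2, -1.9]
gripper_width: 0.293
pos [576.9 -30.6  56.7] rpy [-179.97   -0.24  -18.24] | shift cm [-0.2   0.01  0.92] turn [-0.0005 -0.0043  0.0064] t 18.15 F [ 0.2  0.2 -1.9] w 0.293
```

```bash
python3 -m handwheel '[[0,0,0.7,0,0,0.006,0],[0,0,0,0,0,0,0]]'
python3 -c "
from h import *
delta(575,-30,47.5,-18.6)"
```

```text
time: 18.4
position: [577.7, -30.7, 50.1]
orientation: [-180.0, -0.3, -18.6]
force: [0.2, -0.2, -1.6]
gripper_width: 0.298
pos [577.7 -30.7  50.1] rpy [-179.96   -0.32  -18.57] | shift cm [-0.28  0.02  0.26] turn [-0.0008 -0.0056  0.0006] t 18.4 F [ 0.2 -0.2 -1.6] w 0.298
```

```bash
python3 -m handwheel '[[0,0,0.25,0,0,0,0],[0,0,0.1,0,0,0,0],[0,0,0,0,0,0,0]]'
python3 -m handwheel '[[0,0,0,0,0,0,0.4],[0,0,0,0,0,0,0.6],[0,0,0,0,0,0,0.8],[0,0,0,0,0,0,1],[0,0,-1,0,0,0,1]]'
python3 - <<'E'
from h import *
delta(575,-30,57,-18.6)
p=cams.read_camera("wrist"); W=cloud(p)
cv2.imwrite("pics/l_wrist.png",p["color"][:,:,::-1])
for n in ("edge_cassette_mid",):
    for r in masks_of(p,n)[:3]:
        m=r["pixels"]; zs=W[m][:,2]
        print(n,round(r["score"],2),[int(x) for x in r["box"]],np.nanpercentile(zs,[5,50,95]).round(), rect(W[m],40,130))
E
```

```text
time: 18.77
position: [578.5, -30.9, 47.4]
orientation: [-179.9, -0.4, -18.6]
force: [-0.1, -1.4, -1.6]
gripper_width: 0.295
time: 19.4
position: [578.5, -30.8, 57.9]
orientation: [-179.9, -0.4, -18.6]
force: [0.3, 0.6, -0.2]
gripper_width: 0.818
pos [578.5 -30.8  57.9] rpy [-179.94   -0.43  -18.55] | shift cm [-0.36  0.03  0.09] turn [-0.001  -0.0075  0.0008] t 19.4 F [ 0.3  0.6 -0.2] w 0.818
edge_cassette_mid 0.88 [288, 166, 350, 413] [47. 49. 50.] (array([577.4, -30.3]), array([109.8,  26.1]), -18.7, 11958, 48.8)
```

View pics/l_wrist.png

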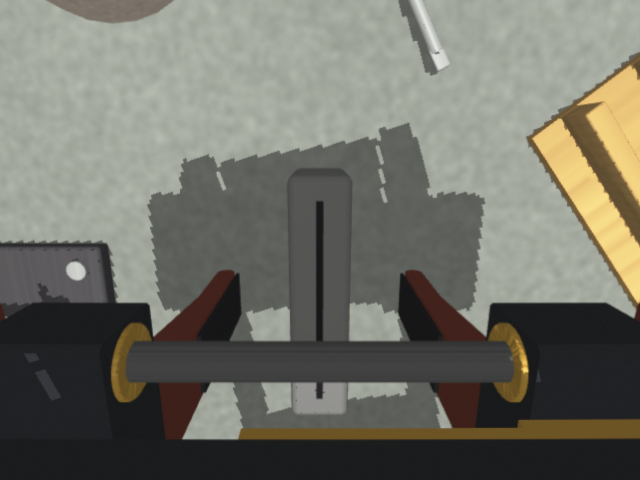

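It stands upright between the open fingers at (320,290). Now I push sideways with the right finger, tips at about z 39, to tip it towards the magazine.

```bash
python3 -m handwheel '[[0,0,0,0,0,0,1],[0,-1.2,0,0,0,0,1],[0,-1.2,0,0,0,0,1],[0,-0.6,0,0,0,0,1],[0,-0.6,0,0,0,0,1],[0,-0.6,0,0,0,0,1],[0,-0.6,0,0,0,0,1]]'
python3 - <<'E'
from h import *
delta(575,-30,57,-18.6)
p=cams.read_camera("wrist"); W=cloud(p)
cv2.imwrite("pics/m_wrist.png",p["color"][:,:,::-1])
E
```

```text
time: 20.38
position: [596.4, 17.7, 59.7]
orientation: [-179.9, -0.7, -18.5]
force: [-0.8, -0.8, 2.5]
gripper_width: 0.997
pos [596.4  17.7  59.7] rpy [-179.92   -0.65  -18.52] | shift cm [-0.52  5.2   0.25] turn [-0.0013 -0.0114  0.0014] t 20.38 F [-0.8 -0.8  2.5] w 0.997
```

View pics/m_wrist.png

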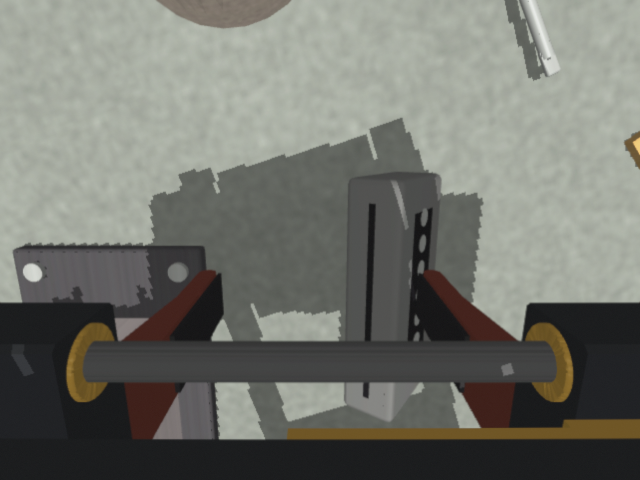

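It is tilted by about 25 degrees, with the side face now showing at (415,280). The gripper body is getting close to the magazine's guide height, so I rise a little and push on.

```bash
python3 -m handwheel '[[0,0,-0.6,0,0,0,1],[0,-0.6,0,0,0,0,1],[0,-0.4,0,0,0,0,1],[0,0,0,0,0,0,1]]'
python3 - <<'E'
from h import *
delta(575,-30,57,-18.6)
p=cams.read_camera("wrist"); W=cloud(p)
cv2.imwrite("pics/n_wrist.png",p["color"][:,:,::-1])
E
```

```text
time: 20.92
position: [600.1, 28.5, 66.3]
orientation: [-179.9, -0.7, -18.5]
force: [0.1, 0.5, 0.6]
gripper_width: 0.999
pos [600.1  28.5  66.3] rpy [-179.88   -0.68  -18.54] | shift cm [-0.53  6.35  0.91] turn [-0.0022 -0.0119  0.0011] t 20.93 F [0.1 0.5 0.6] w 0.999
```

View pics/n_wrist.png

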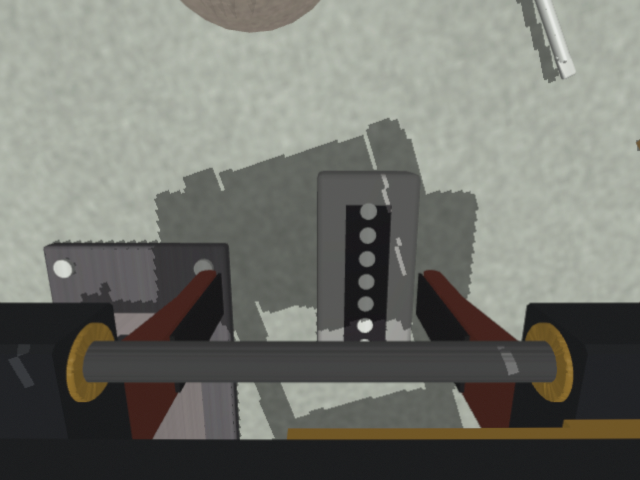

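It fell flat and now lies at (368,270). I rise, centre over it and measure.

```bash
python3 -m handwheel '[[0,0,-3,0,0.006,0,1],[0,1,-3,0,0.006,0,1],[-0.6,1,0,0,0,0,1],[0,0,0,0,0,0,1]]'
python3 - <<'E'
from h import *
p=cams.read_camera("wrist"); W=cloud(p)
cv2.imwrite("pics/o_wrist.png",p["color"][:,:,::-1])
for n in ("edge_cassette_mid","flat_cassette_mid"):
    for r in masks_of(p,n)[:3]:
        m=r["pixels"]; zs=W[m][:,2]
        print(n,round(r["score"],2),[int(x) for x in r["box"]],np.nanpercentile(zs,[5,50,95]).round(), rect(W[m],20,30))
delta(590,0,23,-18.6)
E
```

```text
time: 21.48
position: [585.1, 10.8, 125.7]
orientation: [-179.9, -1.2, -18.6]
force: [0.1, -0.3, -0.4]
gripper_width: 0.998
edge_cassette_mid 0.6 [283, 153, 359, 319] [23. 25. 26.] (array([590.,   7.]), array([108.4,  50.2]), -18.7, 12197, 25.0)
pos [586.1  11.3 125.5] rpy [-179.92   -1.22  -18.52] | shift cm [ 0.51  0.97 10.27] turn [-0.0014 -0.0213  0.0014] t 21.62 F [ 0.3 -0.8 -0.4] w 0.997
```

View pics/o_wrist.png

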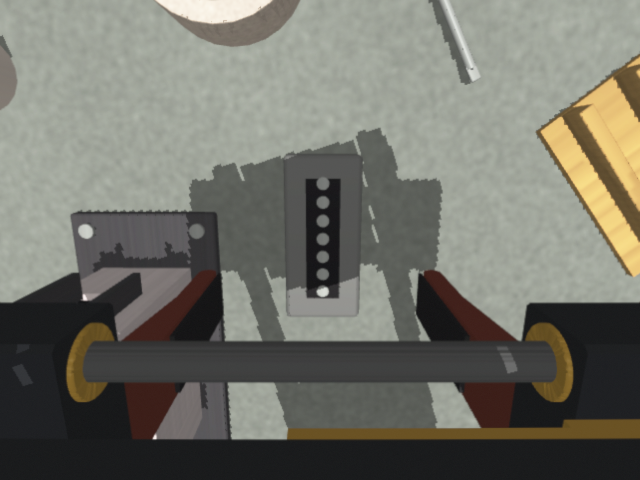

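The cassette lies flat at (590,7), yaw -18.7. The gripper body would come very close to the magazine here. So I go down offset 14 mm away from it, and the closing jaws will draw the cassette to the centre.

```bash
python3 -m handwheel '[[0.6,1.5,0,0,-0.021,0.001,1],[0,0,0,0,0,0,1]]'
python3 -c "
from h import *
delta(585.5,-6.3,24,-18.7)"
```

```text
time: 21.88
position: [587.1, -5.6, 124.4]
orientation: [-179.9, 0.1, -18.5]
force: [0.7, 0.0, -0.3]
gripper_width: 1.003
pos [587.1  -5.6 124.4] rpy [-1.7994e+02  1.5000e-01 -1.8540e+01] | shift cm [-0.1   0.12 10.04] turn [-0.001   0.0026  0.0029] t 21.88 F [ 0.7  0.  -0.3] w 1.003
```

```bash
python3 -m handwheel '[[-0.1,0.1,3,0,0.002,0.003,1],[0,0,3,0,0,0,1],[0,0,0,0,0,0,1]]'
python3 -c "
from h import *
delta(585.5,-6.3,24,-18.7)"
```

```text
time: 22.25
position: [586.8, -7.1, 62.9]
orientation: [-179.9, 0.0, -18.8]
force: [-0.1, 0.4, -0.1]
gripper_width: 1.003
pos [586.8  -7.1  62.9] rpy [-1.7991e+02  1.0000e-02 -1.8820e+01] | shift cm [-0.15 -0.03  3.89] turn [-0.0015  0.0002 -0.0021] t 22.25 F [-0.1  0.4 -0.1] w 1.003
```

```bash
python3 -m handwheel '[[-0.2,0,2,-0.001,0,-0.001,1],[0,0,1.6,0,0,0,1],[0,0,0,0,0,0,1]]'
python3 -c "
from h import *
delta(585.5,-6.3,24,-18.7)"
```

```text
time: 22.62
position: [587.2, -6.8, 28.1]
orientation: [-179.9, -0.2, -18.8]
force: [-0.4, 0.6, -0.4]
gripper_width: 0.999
pos [587.2  -6.8  28.1] rpy [-1.7993e+02 -1.7000e-01 -1.8790e+01] | shift cm [-0.18  0.    0.41] turn [-0.0013 -0.0029 -0.0015] t 22.62 F [-0.4  0.6 -0.4] w 0.999
```

```bash
python3 -m handwheel '[[-0.2,0,0.4,-0.001,-0.003,-0.001,1],[0,0,0,0,0,0,0.8],[0,0,0,0,0,0,0.6],[0,0,0,0,0,0,0.4],[0,0,0,0,0,0,0],[0,0,0,0,0,0,0]]'
python3 -c "
from h import *
delta(585.5,-6.3,24,-18.7)"
```

```text
time: 23.38
position: [587.3, -6.1, 26.4]
orientation: [-179.9, -0.2, -18.7]
force: [-0.1, -0.0, -1.4]
gripper_width: 0.569
pos [587.3  -6.1  26.4] rpy [-179.92   -0.22  -18.72] | shift cm [-0.16  0.08  0.23] turn [-0.0013 -0.0038 -0.0003] t 23.38 F [-0.1 -0.  -1.4] w 0.569
```

```bash
python3 -m handwheel '[[0,0,-5,0,0,0,0],[0,0,-6,0,0,0,0],[0,0,-6,0,0,0,0],[-2.8,-4.5,0,0,0,0,0],[-2.8,-4.5,0,0,0,0,0],[-2.8,-4.5,0,0,0,0,0],[0,0,0,0,0,0,0]]'
python3 - <<'E'
from h import *
delta(549,152.2,180,-18.65)
p=cams.read_camera("wrist"); W=cloud(p)
cv2.imwrite("pics/q_wrist.png",p["color"][:,:,::-1])
s=get_state()
for n in ("magazine","flat_cassette_mid"):
    for r in masks_of(p,n)[:3]:
        m=r["pixels"]; zs=W[m][:,2]
        print(n,round(r["score"],2),[int(x) for x in r["box"]],np.nanpercentile(zs,[5,50,95]).round(), rect(W[m],108,130),rect(W[m],140,240))
E
```

```text
time: 24.25
position: [549.4, 151.4, 201.0]
orientation: [-179.9, -0.1, -18.9]
force: [-0.1, -0.3, -1.9]
gripper_width: 0.563
pos [549.4 151.4 201. ] rpy [-1.7992e+02 -1.3000e-01 -1.8900e+01] | shift cm [-0.06 -0.06  2.1 ] turn [-0.0014 -0.0023 -0.0044] t 24.25 F [-0.1 -0.3 -1.9] w 0.563
magazine 0.68 [251, 102, 383, 180] [  8.  10. 119.] (array([606.3, 133.2]), array([73.3, 26.7]), 71.9, 1693, 115.5) (array([599.9, 134.6]), array([47.2,  0.9]), 71.5, 34, 179.1)
flat_cassette_mid 0.62 [278, 156, 354, 174] [ 81.  84. 105.] None (array([600.8, 136.2]), array([25.3,  0.2]), 71.2, 15, 179.2)
```

View pics/q_wrist.png

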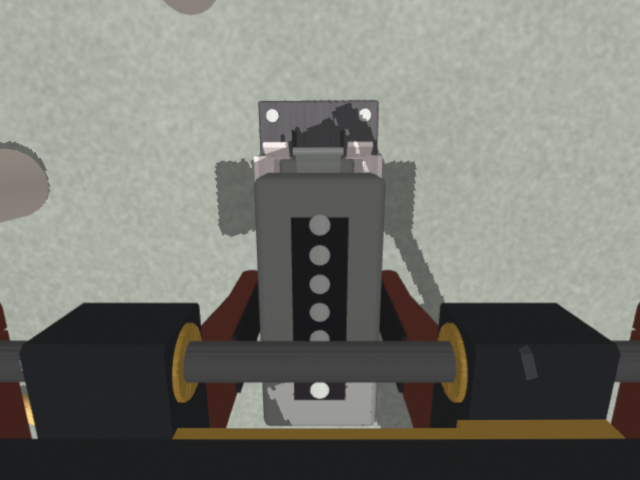

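```bash
python3 -m handwheel '[[0.1,-0.05,1.4,-0.001,-0.002,-0.004,0],[0,0,1.4,0,0,0,0],[0,0,0,0,0,0,0]]'
python3 - <<'E'
from h import *
delta(550.1,151.7,160,-18.6)
p=cams.read_camera("wrist"); W=cloud(p)
s=get_state(); z=s["position"][2]
V=W[165:432,250:390]
print(np.nanmedian(V[...,2]))
m=(np.abs(V[...,2]-np.nanmedian(V[...,2]))<3); m[:, :4]=0
n,l,st,_=cv2.connectedComponentsWithStats(m.astype(np.uint8)); k=1+st[1:,4].argmax(); print(st[k]); print(rect(V[cv2.erode((l==k).astype(np.uint8),np.ones((3,3)))>0],0,300), s["position"],s["orientation"])
E
```

```text
time: 24.78
position: [552.3, 144.8, 169.9]
orientation: [179.9, 0.0, -19.1]
force: [0.1, 0.2, -1.8]
gripper_width: 0.568
pos [552.3 144.8 169.9] rpy [179.87   0.   -19.1 ] | shift cm [-0.44 -0.58  0.99] turn [ 0.0023  0.0001 -0.0088] t 24.77 F [ 0.1  0.2 -1.8] w 0.568
168.54714430142374
[    4    12   136   164 20594]
(array([570.6, 137.4]), array([67. , 53.9]), -19.2, 19010, 168.5) [552.78798718 144.89832888 170.53378819] [ 1.79893688e+02 -5.20905437e-02 -1.90922181e+01]
```

```bash
python3 -m handwheel '[[-0.4,-0.6,0.5,0.002,0,-0.009,0],[0,0,0,0,0,0,0],[0,0,0,0,0,0,0]]'
python3 -c "
from h import *
delta(550.1,151.7,155,-18.6)"
```

```text
time: 25.2
position: [551.3, 152.2, 165.5]
orientation: [-180.0, -0.1, -18.6]
force: [0.3, 0.8, -1.4]
gripper_width: 0.564
pos [551.3 152.2 165.5] rpy [-1.7996e+02 -9.0000e-02 -1.8560e+01] | shift cm [-0.1   0.09  1.05] turn [-0.0007 -0.0015  0.0007] t 25.2 F [ 0.3  0.8 -1.4] w 0.564
```

```bash
python3 -m handwheel '[[-0.1,0.07,1,0,-0.002,0,0],[0,0,1,0,0,0,0],[0,0,0,0,0,0,0]]'
python3 -c "
from h import *
delta(550.1,151.7,130,-18.6)"
```

```text
time: 25.58
position: [550.1, 151.9, 144.3]
orientation: [-180.0, 0.0, -18.5]
force: [0.5, -0.2, -1.7]
gripper_width: 0.569
pos [550.1 151.9 144.3] rpy [-1.7996e+02  1.0000e-02 -1.8550e+01] | shift cm [0.01 0.02 1.43] turn [-0.0008  0.0002  0.0009] t 25.57 F [ 0.5 -0.2 -1.7] w 0.569
```

```bash
python3 -m handwheel '[[0,0,0.6,0,0,0,0],[0,0,0.6,0,0,0,0],[0,0,0.5,0,0,0,0],[0,0,0.3,0,0,0,0],[0,0,0,0,0,0,0]]'
python3 -c "
from h import *
delta(550.1,151.7,122,-18.6)"
```

```text
time: 26.2
position: [550.3, 151.9, 122.8]
orientation: [-180.0, 0.0, -18.6]
force: [-0.4, 0.9, -1.3]
gripper_width: 0.563
pos [550.3 151.9 122.8] rpy [-1.7995e+02  1.0000e-02 -1.8550e+01] | shift cm [-0.01  0.03  0.08] turn [-0.0009  0.0001  0.0008] t 26.2 F [-0.4  0.9 -1.3] w 0.563
```

```bash
python3 -m handwheel '[[0,0,0.2,0,0,0,0],[0,0,0,0,0,0,0],[0,0,0,0,0,0,0.66],[0,0,0,0,0,0,0.7],[0,0,0,0,0,0,0.75]]'
python3 - <<'E'
from h import *
delta(550.1,151.7,124,-18.6)
p=cams.read_camera("wrist"); W=cloud(p)
cv2.imwrite("pics/r_wrist.png",p["color"][:,:,::-1])
for n in ("edge_cassette_mid","flat_cassette_mid"):
    for r in masks_of(p,n)[:1]:
        m=r["pixels"]; zs=W[m][:,2]
        print(n,round(r["score"],2),[int(x) for x in r["box"]],np.nanpercentile(zs,[5,50,95]).round(),rect(W[m],np.nanmedian(zs)-4,180))
p=cams.read_camera("scene")
c=p["color"][220:330,290:430,::-1]
cv2.imwrite("pics/r_scene.png",cv2.resize(c,None,fx=4,fy=4,interpolation=cv2.INTER_CUBIC))
E
```

```text
time: 26.82
position: [551.5, 152.1, 122.8]
orientation: [-179.9, -0.1, -18.6]
force: [-0.2, 0.0, -0.0]
gripper_width: 0.743
pos [551.5 152.1 122.8] rpy [-1.7988e+02 -1.5000e-01 -1.8550e+01] | shift cm [-0.12  0.08 -0.12] turn [-0.0021 -0.0026  0.0008] t 26.82 F [-0.2  0.  -0. ] w 0.743
edge_cassette_mid 0.71 [256, 172, 386, 425] [119. 121. 122.] (array([549.2, 152.5]), array([110.1,  50.3]), -18.7, 25167, 121.0)
flat_cassette_mid 0.71 [268, 170, 372, 177] [77. 83. 85.] (array([601.6, 135.8]), array([48.4,  2.8]), 72.0, 166, 83.4)
```

View pics/r_scene.png

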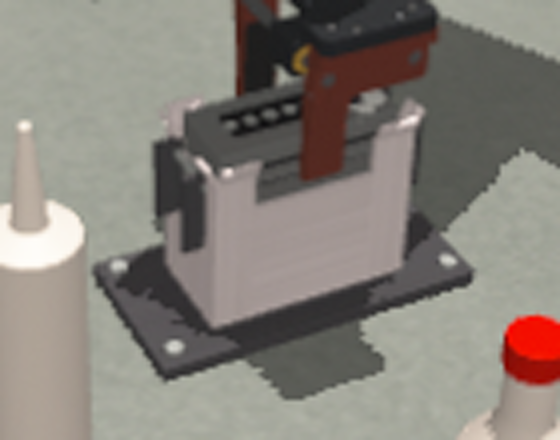

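View pics/r_wrist.png

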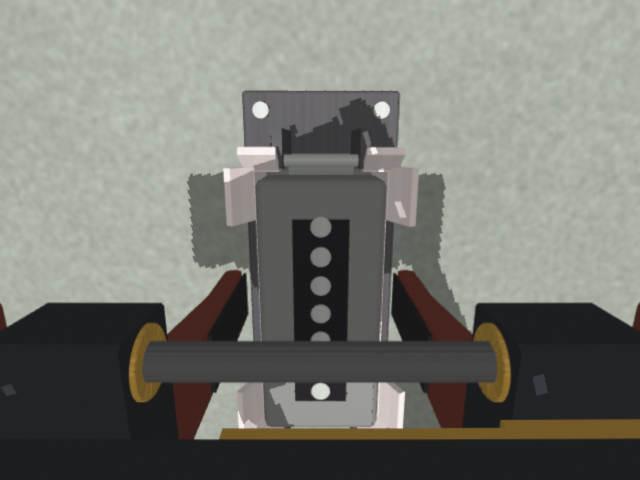

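The second cassette rests level in the mouth: top at 121, centre (549.2,152.5), inside all four guides. The same pressing sequence again.

```bash
python3 -m handwheel '[[0,0,-3,0,0,0,0.75],[-0.15,0,-3,0,0,0,0.5],[0,0,0,0,0,0,0],[0,0,0,0,0,0,0],[0,0,0,0,0,0,0],[0,0,0,0,0,0,0]]'
python3 -m handwheel '[[0.15,-0.05,1.2,0,0,0,0],[0,0,1.2,0,0,0,0],[0,0,0.5,0,0,0,0],[0,0,0,0,0,0,0]]'
python3 -c "
from h import *
delta(549.5,152.2,140,-18.6)"
```

```text
time: 27.78
position: [547.7, 152.1, 180.6]
orientation: [180.0, 0.2, -18.6]
force: [-0.1, 0.6, 0.0]
gripper_width: 0.221
time: 28.28
position: [548.1, 151.8, 147.5]
orientation: [179.9, 0.4, -18.6]
force: [-0.2, 0.1, -0.3]
gripper_width: 0.007
pos [548.1 151.8 147.5] rpy [179.86   0.35 -18.57] | shift cm [ 0.13 -0.09  0.75] turn [0.0025 0.0061 0.0006] t 28.27 F [-0.2  0.1 -0.3] w 0.007
```

```bash
python3 -m handwheel '[[0.1,-0.05,0.6,0.002,0.006,0,0],[0,0,0.6,0,0,0,0],[0,0,0.6,0,0,0,0],[0,0,0.6,0,0,0,0]]'
python3 -m handwheel '[[0,0,0.6,0,0,0,0],[0,0,0.6,0,0,0,0],[0,0,0.6,0,0,0,0]]'
python3 -c "
from h import *
delta(549.5,152.2,94,-18.6)"
```

```text
time: 28.78
position: [551.6, 152.5, 126.0]
orientation: [-179.8, -0.4, -18.6]
force: [0.4, -2.1, 3.6]
gripper_width: 0.005
time: 29.15
position: [551.6, 152.5, 107.9]
orientation: [-179.8, -0.4, -18.5]
force: [-0.0, -0.4, 7.0]
gripper_width: 0.004
pos [551.6 152.5 107.9] rpy [-179.84   -0.38  -18.55] | shift cm [-0.2   0.09  1.39] turn [-0.0028 -0.0067  0.0009] t 29.15 F [-0.  -0.4  7. ] w 0.004
```

```bash
python3 -m handwheel '[[-0.1,0,0.6,-0.003,-0.006,0,0],[0,0,0.5,0,0,0,0],[0,0,0.3,0,0,0,0],[0,0,0,0,0,0,0]]'
python3 -c "
from h import *
delta(549.5,152.2,93,-18.6)"
```

```text
time: 29.65
position: [551.6, 152.5, 93.3]
orientation: [-180.0, -0.1, -18.5]
force: [-1.1, -0.8, 4.1]
gripper_width: 0.006
pos [551.6 152.5  93.3] rpy [-1.7999e+02 -1.4000e-01 -1.8550e+01] | shift cm [-0.19  0.1   0.03] turn [-0.0002 -0.0025  0.0009] t 29.65 F [-1.1 -0.8  4.1] w 0.006
```

```bash
python3 -m handwheel '[[0,0,0.1,0,0,0,0],[0,0,0,0,0,0,0],[0,0,-3,0,0,0,0],[0,0,-6,0,0,0,0],[-2,0,-4,0,0,0,0],[-4,0,0,0,0,0,0],[0,0,0,0,0,0,0]]'
python3 - <<'E'
from h import *
delta(549.5,152.2,95,-18.6)
p=cams.read_camera("wrist"); W=cloud(p)
cv2.imwrite("pics/s_wrist.png",p["color"][:,:,::-1])
for n in ("magazine","flat_cassette_mid","lip_near"):
    for r in masks_of(p,n)[:1]:
        m=r["pixels"]; zs=W[m][:,2]
        print(n,round(r["score"],2),[int(x) for x in r["box"]],np.nanpercentile(zs,[5,50,95]).round(), rect(W[m],108,130),rect(W[m],80,92))
p=cams.read_camera("scene")
c=p["color"][220:330,290:430,::-1]
cv2.imwrite("pics/s_scene.png",cv2.resize(c,None,fx=4,fy=4,interpolation=cv2.INTER_CUBIC))
cv2.imwrite("pics/s_top.png",cams.read_camera("top")["color"][:,:,::-1])
E
```

```text
time: 30.52
position: [491.7, 172.6, 224.2]
orientation: [180.0, 0.1, -18.6]
force: [0.9, -0.3, -0.2]
gripper_width: 0.008
pos [491.7 172.6 224.2] rpy [ 1.80e+02  1.20e-01 -1.86e+01] | shift cm [ 6.16  0.09 12.91] turn [ 0.      0.0021 -0.0001] t 30.52 F [ 0.9 -0.3 -0.2] w 0.008
magazine 0.89 [257, 24, 383, 260] [  8.  87. 119.] (array([549. , 152.1]), array([148.4,  73.7]), -18.7, 4448, 115.6) (array([549. , 152.1]), array([148.2,  62.1]), -18.6, 2702, 85.4)
lip_near 0.7 [303, 214, 341, 236] [87. 93. 99.] None (array([501.4, 168.4]), array([27.3,  6.6]), 71.3, 334, 89.0)
```

View pics/s_scene.png

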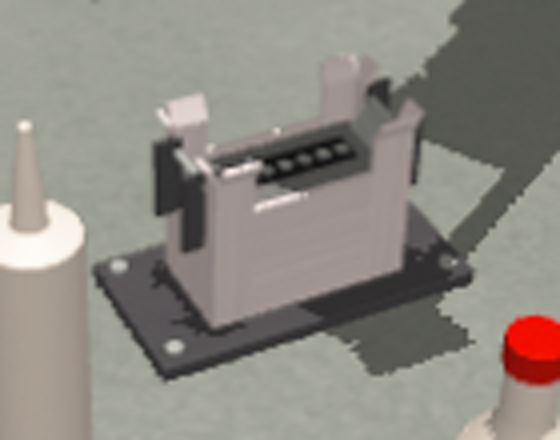

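View pics/s_wrist.png

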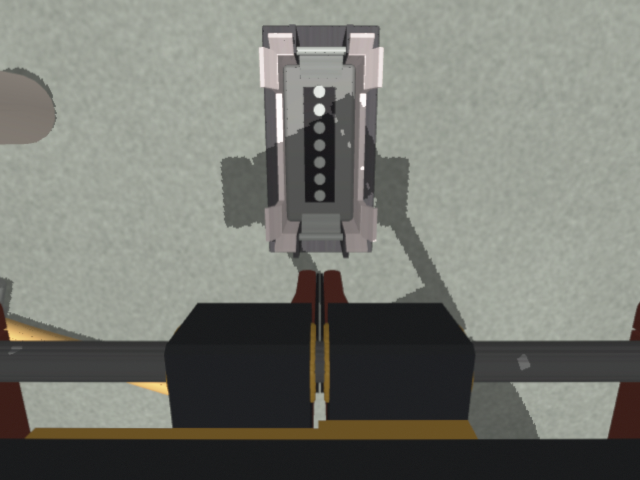

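View pics/s_top.png

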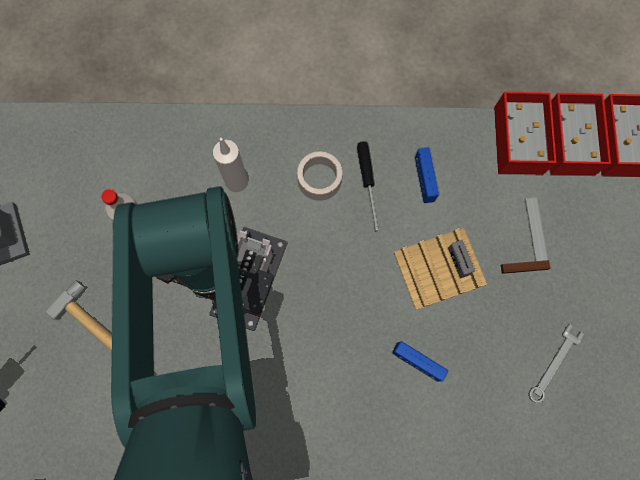

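Both lips are back at (320,62) and (320,222) over the top cassette. In the top view the short cassette and the bench items have not moved. One last measurement, then hand in.

Run:
```python
from h import *
from station import job
p=cams.read_camera("wrist"); W=cloud(p)
for n in ("edge_cassette_mid","flat_cassette_mid"):
    for r in masks_of(p,n)[:1]:
        m=r["pixels"]; print(n,round(r["score"],2),r["box"],rect(W[m],78,92))
V=W[80:205,292:346].reshape(-1,3); V=V[np.isfinite(V[:,0])]
A=np.c_[V[:,:2],np.ones(len(V))]
c=np.linalg.lstsq(A,V[:,2],rcond=None)[0]; print("tilt rad",np.hypot(*c[:2]),"z",np.median(V[:,2]))
print(get_state()["force"],get_state()["time"])
print(job.job_done())
```

```text
edge_cassette_mid 0.85 [285.8, 71.4, 354.5, 228.6] (array([550.9, 152.6]), array([110. ,  50.2]), -18.5, 9905, 84.2)
tilt rad 0.0053151443533362205 z 84.32959363218794
[-0.21291839  0.58309987  0.33834301] 30.975
the job is handed in; nothing more can be done
None
```

Both long cassettes are loaded in the spring magazine and the job is handed in, at about 31 s of the 72 s allowed. No verdict was reported.

**What I did:**
- **First cassette:** I picked the flat one off the bench, laid it in the mouth and pressed it past the lips with shut fingers. A check before going on showed its upper face at z 84 mm with both lips back over it.
- **Second cassette:** I lifted the edge cassette out of the rack, stood it on the bench, tipped it flat and regripped it. I then loaded and pressed it the same way.

**Last checks:**
- **Top cassette:** it lies at z 84 mm, about 2 mm from the chute's centre and tilted 0.005 rad. Both lips look sprung back in the wrist picture.
- **Bench:** in the final top view the short cassette, tape roll, screwdriver and sealant had not visibly moved. The arm half hid the spray bottle, but the part in view stood where it was.
- **Robot:** the gripper is empty and clear of everything.

**Not measured, or at odds:**
- I could not measure the spring plate's travel or the lip angles directly. I inferred them from the cassette's height and the pictures.
- The top and wrist cameras disagreed by about 1.5 mm sideways. I went with the wrist camera, which matched the arm's own position.
- One detection network missed the loaded cassette in one picture, but it was found on the next look.
- The pressing forces I read, 4 to 7 N at the end of each call, were below the stated 10 to 20 N.

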